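# Bolt in the sample beaker and hold a probe centred in the guide bush

## Task

First lock the sample beaker into the dipping stand by sliding the stand's bolt fully home into its keeper. Then lift the red-handled probe out of the rack, lower its stem through the guide bush, touching neither the bush nor the beaker, until the black depth mark on the stem is level with the top face of the brass bush, and finish while still holding it there: upright, centred in the bore and steady, not let go. Leave the blue-handled probe, the beaker and the other things on the worktop where they are.

Things in the scene. Friction and masses are not known exactly. Their poses are not given: they have to be found in the camera images.
- stand: Dipping stand fixed to the worktop: grey base 145 x 225 x 10 mm with a nest for the beaker, a bolt channel, a column and the guide head. Origin: on the worktop directly below the guide bore; own z up. The base runs from -64 to +80 mm in own x and -57 to +167 mm in own y. The column (20 mm thick, 124 mm high) stands at own x = +62 mm, y = 0. The bolt runs in a channel along own y at own x = -40 mm (channel top 47 mm above the worktop, the two cheeks beside the beaker 59 mm).
- bore_top (a point): Centre of the guide bore at the top face of its raised brass bush (bush 30 mm outside, bore 20 mm, a through hole 15 mm deep, vertical), 120 mm above the worktop. The blue guide plate round it is 44 x 44 mm and 12 mm thick, its top 3 mm below this point; a blue arm of 24 mm width runs from it to the column along the stand's own +x. The empty beaker's mouth is below it.
- bolt (a joint): Bolt slide, m: 0 fully withdrawn, 0.075 fully home in its keeper (end stop); grows as the bolt moves along the stand's own -y. It starts at 0 to 0.02. Stays where left; friction about 2 N.
- bolt_knob (a point): Centre of the black cap (14 mm diameter, 8 mm high, top 4 mm above this point, 94 mm above the worktop) on the bolt's upright 12 mm steel pin. The pin stands free from 50 to 82 mm above the worktop; point 90 mm above the worktop. The point moves with the bolt.
- sample_beaker: Empty clear beaker, 57 mm diameter, 79 mm high, loose in the nest below the guide, standing on the 10 mm base (rim 89 mm above the worktop). Origin: centre of its underside.
- rack: White probe rack fixed to the worktop, 60 mm (own x) x 130 mm (own y), top face 110 mm above the worktop, with two 14 mm holes at own y = +30 and -30 mm. A probe hangs in each, its collar on the top face; either colour may be in either hole. Origin: centre of the underside.
- red_probe: The probe to use: steel stem 8 mm diameter and 100 mm long, then a collar 26 mm diameter and 4 mm thick, then a red handle 16 mm diameter and 50 mm long (100 + 4 + 50 mm in all). Mass about 70 g. Origin: centre of the stem's lower end; own z points up along the stem to the handle. In the rack its lower end is 10 mm above the worktop and its handle spans 114 to 164 mm above it.
- red_probe_mark (a point): Centre of the black depth mark (a 4 mm high band) on the red probe's stem, 50 mm above the lower end, on the stem's axis.
- red_probe_tip (a point): Lower end of the red probe's stem, on its axis.
- red_probe_handle (a point): Point on the red handle's axis 130 mm above the stem's lower end, 26 mm above the collar's top: where to grip.
- blue_probe: A second probe of the same shape with a blue handle; leave it in the rack. Origin: lower end of its stem.
- wash_bottle: White wash bottle with a blue cap and spout, 63 x 92 x 182 mm; leave alone. Origin: centre of its underside.
- marker_black: Black marker, 136 mm long and 17 mm thick, lying on the worktop near its front edge; leave alone.
- hex_key: Dark hex key, 105 x 31 x 6 mm, lying near the front edge of the worktop; leave alone.
- vial_3: Vial with a white cap, 27 mm diameter, 76 mm high, behind the stand; leave alone.
- guide: The guide head of the stand (blue plate, arm and brass bush), fixed to the stand; origin and axes as bore_top and the stand: z up, +x towards the column. To the left of the stand a tall laboratory press stands on the worktop, filling x = 0.47 to 0.88 m at y above 0.37 m in the base frame: keep the arm and gripper clear of it.
There are look-alikes about, which are no part of the job. What is shaped like the sample_beaker but pink is not meant.

How it is judged:
By the outcome, as a careful person would: the job done as asked, in the order asked, and still so for the second after the job is handed in, while the arm keeps its last pose, push and grip.
It also fails if it takes over 58 s, if anything falls off the work surface, if the arm or the gripper's body presses on something with over 40 N, if the wrist force passes 120 N, or if a joint passes its speed limit or range.

## Robot

A 7-joint arm with a two-finger parallel gripper is mounted at the origin on a cart in front of the work surface, level with it; the furniture and walls round the work are solid. World frame = base frame: x ahead of the robot, y to its left, z up, the work surface at z = 0. Lengths are in m, angles in degrees, forces in N, time in s.
With the tool pointing down it reaches from about 0.4 to 0.9 m from the base axis. Payload 5.5 kg.
Tool frame: the origin (TCP) lies midway between the tips of the shut fingers; the grasp point (between the pads) lies 19 mm behind it; z points along the fingers, y is the line along which they close (so a half turn about z gives the same grasp; the last joint's range is limited). The gripper opens to 85 mm and grips with 20 to 120 N. Pads are 22 mm wide; open, the fingers measure 114 mm over their backs; the gripper's body (76 mm by 85 mm) begins 54 mm behind the grasp point. The pads swing forward as they close: fully open they stand 13 mm farther back than shut.
Start: joints at [-51.497, 28.699, -24.465, 88.831, 12.651, 65.22, -12.049], TCP at [0.258, 0.596, 0.231] pointing down, gripper open.
Joint ranges: [-164.97, 164.97], [-17.58, 116.51], [-87.97, 89.64], [11.32, 138.91], [-80.73, 260.73], [10.89, 115.49], [-147.41, 147.41]. Speed limits (degrees/s): [147.25, 147.25, 180, 180, 180, 180, 180].

## Interface

Orientations are given as a 3x3 rotation matrix whose columns are the frame's x, y, z axes.
In Python, from bench import robot gives the robot as it stands. The module is installed in compiled form; this text tells all that it offers.
- The arm moves only by the tool carry_out, never from a script. Its argument "moves" is text: rows parted by semicolons, each of 4 numbers parted by spaces: the shift along the tool's x, y, z in m, then the turn about the tool's z in degrees. A call has 1 to 10 rows; each row shifts and turns the commanded pose from where the row before left it, along the tool's axes as they then stand; what a row does not reach is not made up. A row lasts 1/12 s, in which the tool goes at most 41.7 mm and 7.16 degrees, less where a joint would pass 70% of its speed; a pose out of reach is approached as far as the arm can. A call with a gripper value outside its range is refused whole. "gripper" is the opening, from -1 (shut) to 1 (fully open), set as the call begins (left out, the last holds). The fingers move at their own pace and stop on an object; "force" is the grip in N (left out, the last holds). Time passes only in rows, so rows that do not move let the fingers close. It gives the time, the measured TCP pose, the force, the opening and the grip force at its end, in the units of the state.
- robot.get_state(): the state, without advancing time (a new reading comes with each control period).
- robot.grab_frame(name): name is "scene" or "top" or "wrist"; returns a dict with "color" (384x512x3 uint8, blue, green, red), "K" (3x3 intrinsics, pixels), "dist" ([k1, k2, p1, p2, k3] as OpenCV has them; the pictures are not rectified), "R" (3x3) and "t" (3): a world point X has camera coordinates R X + t. Camera axes: x right, y down, z forward; pixel columns grow to the right and rows downward; lengths in m; the calibration is good to about 2 mm. A picture is of the moment at which its call begins. There is no depth.
- robot.close_job(): hands the job in; it is judged then, once.
The state is a dict: "clock": time; "joints": joint angles; "dq": joint speeds; "tau": joint torques, N m; "tcp_pos": TCP position; "ee_rot": TCP orientation; "contact_force": force on the tool from outside, world axes, zero at the start; "ft_torque": the same for the moment, N m; "opening": finger opening in m; "grip_force": force on a finger pad.
Only numpy, scipy, OpenCV 4.12 (cv2) and the standard library are available. Lean on these libraries where they do the work, as an engineer would, in place of code of your own. Each camera call takes 0.05 s, during which the arm holds its last target. There are 200 camera calls.

## Working session

There is one attempt and no reset: what is moved stays moved. The work goes in short steps, Python scripts to look and compute and a tool call to move; the robot and the scene stay as the last step left them, time stands still between calls to the robot, and variables do not carry over. Pictures are saved under pics/ and viewed, at most 11 in all, crops included, and the job is handed in when it is done.

Besides the shell and the picture viewer there is one more tool, called after ">>>" as a command line: name --argument value ..., lists and objects as JSON in quotes. carry_out: Moves the arm, as the interface text tells. Its arguments: {"type":"object","properties":{"moves":{"type":"string"},"gripper":{"type":"number"},"force":{"type":"number"}},"required":["moves"]}

```bash
mkdir -p pics
cat > h.py <<'E'
import numpy as np, cv2
from bench import robot
def save(n,fn):
    f=robot.grab_frame(n); cv2.imwrite('pics/'+fn+'.png',f['color'])
    np.savez('pics/'+fn+'.npz',**{k:np.asarray(v) for k,v in f.items()}); return f
def load(fn): return dict(np.load('pics/'+fn+'.npz'))
def ray(f,px):
    u=cv2.undistortPoints(np.array([[px]],float),f['K'],np.array(f['dist'],float))[0,0]
    R=np.array(f['R']);return -R.T@np.array(f['t']), R.T@np.array([u[0],u[1],1])
def onz(f,px,z):
    c,d=ray(f,px);return c+d*(z-c[2])/d[2]
def tri(fps):
    A=np.zeros((3,3));b=np.zeros(3)
    for f,p in fps:
        c,d=ray(f,p);d=d/np.linalg.norm(d);M=np.eye(3)-np.outer(d,d);A+=M;b+=M@c
    return np.linalg.solve(A,b)
def proj(f,X):
    return cv2.projectPoints(np.array([X],float),cv2.Rodrigues(np.array(f['R']))[0],np.array(f['t'],float),f['K'],np.array(f['dist'],float))[0].reshape(-1,2)
E
python3 - <<'E'
from h import *
np.set_printoptions(precision=4,suppress=True)
a=save('scene','s0');b=save('top','t0');c=save('wrist','w0')
for f in(a,b,c):print(-np.array(f['R']).T@np.array(f['t']),np.array(f['K'])[0,0])
s=robot.get_state();print(s)
E
```

```text
[-0.0184 -0.5566  0.7971] 435.40688569296475
[ 0.291  -0.0049  1.5467] 497.0898840752845
[0.1951 0.6239 0.3717] 332.9208455581291
{'clock': 0.15, 'joints': array([-51.496 ,  28.7435, -24.4527,  88.8769,  12.6539,  65.2182,
       -12.0503]), 'dq': array([ 0.0115, -0.1074, -0.1261, -0.0901, -0.0026,  0.0362, -0.0415]), 'tau': array([ -0.0077, -57.003 ,  -5.8258, -28.1289,   0.0106,   0.0078,
        -0.    ]), 'tcp_pos': array([0.2583, 0.5959, 0.2305]), 'ee_rot': array([[-0.9176,  0.3975, -0.0006],
       [ 0.3975,  0.9176, -0.0014],
       [ 0.    , -0.0015, -1.    ]]), 'contact_force': array([-0.3036, -0.7101,  0.3155]), 'ft_torque': array([0.0044, 0.0199, 0.0119]), 'grip_force': 0.0, 'opening': 0.08497106763767726}
```

View pics/s0.png

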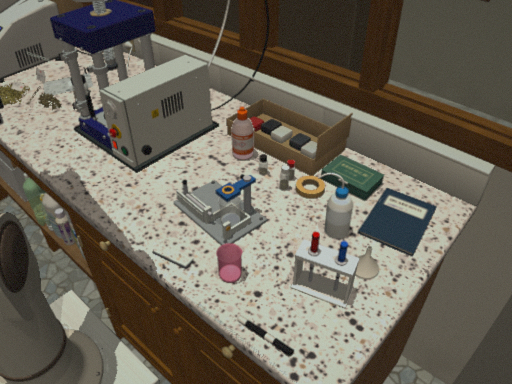

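View pics/t0.png

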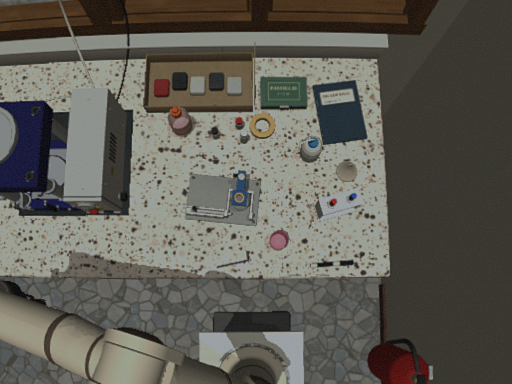

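The scene view shows the red probe at (315,243), blue at (343,250), the guide bush at about (236,189), the bolt knob near (184,185) and the pink look-alike beaker at (230,262). The top view shows red at (334,203), blue at (352,197), the bush at (239,198) and the pink beaker at (279,240). Now one close crop to check these.

Run:
```python
from h import *
a=load('s0')['color'];b=load('t0')['color']
A=cv2.resize(a[165:285,165:365],None,fx=4,fy=4,interpolation=2)[:300*2]
B=cv2.resize(b[165:235,180:280],None,fx=4,fy=4,interpolation=2)
C=cv2.resize(b[165:235,310:370],None,fx=4,fy=4,interpolation=2)
o=np.zeros((600,800,3),np.uint8)
o[:320,:]=cv2.resize(A,(800,480))[:320]
o[320:,:400]=B;o[320:,400:640]=C
cv2.imwrite('pics/c1.png',o)
for n in('s0','t0'):
    f=load(n);hsv=cv2.cvtColor(f['color'],cv2.COLOR_BGR2HSV).astype(int);H,S,V=hsv[...,0],hsv[...,1],hsv[...,2]
    for nm,m in(('red',((H<8)|(H>172))&(S>150)&(V>60)),('blue',(H>100)&(H<125)&(S>140)&(V>60)),('brass',(H>12)&(H<30)&(S>130)&(V>80))):
        k,l,st,ce=cv2.connectedComponentsWithStats(m.astype(np.uint8))
        print(n,nm,[(st[i].tolist(),ce[i].round(1).tolist()) for i in range(1,k) if st[i,4]>12 and 160<ce[i][0]<370 and 150<ce[i][1]<290])
```

```text
s0 red [([288, 160, 7, 7, 37], [290.8, 162.6]), ([311, 232, 8, 18, 97], [314.7, 240.6])]
s0 blue [([217, 177, 38, 22, 199], [235.3, 188.1]), ([336, 187, 13, 11, 102], [341.6, 191.7]), ([341, 242, 7, 6, 34], [343.7, 244.5]), ([339, 249, 7, 10, 57], [342.1, 253.4])]
s0 brass [([297, 175, 27, 22, 302], [310.1, 186.6]), ([222, 186, 12, 8, 45], [227.4, 189.5])]
t0 red [([331, 199, 5, 5, 20], [333.2, 201.0])]
t0 blue [([239, 171, 7, 4, 13], [241.9, 171.9]), ([232, 179, 15, 27, 165], [239.8, 191.9]), ([351, 194, 5, 4, 17], [353.1, 195.4])]
t0 brass [([235, 193, 9, 9, 28], [239.0, 196.8])]
```

View pics/c1.png

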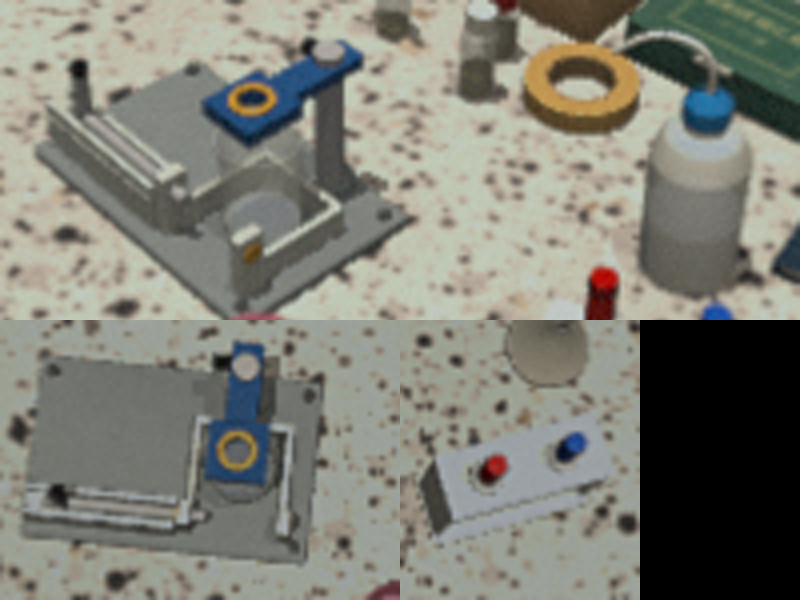

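The crop shows the knob's black cap at scene (184.7,182) and top (194.2,208.7), and the brass bush at scene (228,189.7) and top (239,197.5). The red handle top is at scene (315.7,233) and top (334,200.7). The stand's +x points up the top view. The clear beaker is in the nest and the pink one is elsewhere.

Run:
```python
from h import *
np.set_printoptions(precision=4,suppress=True)
a=load('s0');b=load('t0')
for n,p,q in(('knob',(184.7,182),(194.2,208.7)),('bush',(228,189.7),(239,197.2)),('redtop',(315.7,233),(334,200.5)),('bluetop',(343.7,243.5),(353.2,196)),('coltop',(247,177.5),(241.5,176.5))):
    print(n,tri([(a,p),(b,q)]))
print('base corners z.01',[onz(b,(180+x/4,165+(y-320)/4),.01) for x,y in((40,358),(322,382),(303,562),(24,538))])
```

```text
knob [0.5193 0.1658 0.0859]
bush [0.5469 0.0319 0.1168]
redtop [ 0.527  -0.2385  0.1647]
bluetop [ 0.541  -0.2958  0.1624]
coltop [0.6075 0.0244 0.1228]
base corners z.01 [array([0.6408, 0.1898, 0.01  ]), array([ 0.6198, -0.0338,  0.01  ]), array([ 0.4768, -0.0176,  0.01  ]), array([0.4969, 0.2001, 0.01  ])]
```

```bash
cat >> h.py <<'E'
def go(X,yaw=None,s=None):
    """tool-frame shift to X after turning tool y to world angle yaw (deg)"""
    s=s or robot.get_state();R=np.array(s['ee_rot']);turn=0
    if yaw is not None:
        cur=np.degrees(np.arctan2(R[1,1],R[0,1]));turn=-((yaw-cur+180)%360-180)
        c,q=np.cos(np.radians(turn)),np.sin(np.radians(turn));R=R@np.array([[c,-q,0],[q,c,0],[0,0,1]])
    d=R.T@(np.array(X)-s['tcp_pos']);print('turn',round(turn,2),'shift',d.round(4),'tcp',np.array(s['tcp_pos']).round(4),'z',R[:,2].round(4));return d
E
python3 - <<'E'
from h import *
go([.30,.33,.2305],84.6)
go([.515,.166,.16],84.6)
E
```

```text
turn -18.02 shift [-0.0666 -0.2608  0.0003] tcp [0.2583 0.5959 0.2305] z [-6.0e-04 -1.4e-03 -1.0e+00]
turn -18.02 shift [-0.2961 -0.4038  0.0709] tcp [0.2583 0.5959 0.2305] z [-6.0e-04 -1.4e-03 -1.0e+00]
```

>>> carry_out --moves "0 0 0 -6; 0 0 0 -6; 0 0 0 -6; -0.01 -0.037 0 0; -0.01 -0.037 0 0; -0.01 -0.037 0 0; -0.01 -0.037 0 0; -0.01 -0.037 0 0; -0.01 -0.037 0 0; -0.01 -0.037 0 0" --gripper 0

```text
clock: 0.98
tcp_pos: [0.3034, 0.33, 0.231]
ee_rot: [[-0.996, 0.095, -0.0], [0.095, 0.996, -0.0], [0.0, -0.0, -1.0]]
contact_force: [0.4, -0.4, 0.5]
opening: 0.0426
grip_force: 0.0
```

>>> carry_out --moves "-0.033 -0.021 0.009 0; -0.033 -0.021 0.009 0; -0.033 -0.021 0.009 0; -0.033 -0.021 0.009 0; -0.033 -0.021 0.009 0; -0.033 -0.021 0.009 0; -0.028 -0.018 0.009 0; 0 0 0 0; 0 0 0 0"

```text
clock: 1.73
tcp_pos: [0.5156, 0.165, 0.1671]
ee_rot: [[-0.995, 0.099, -0.002], [0.099, 0.995, -0.001], [0.002, -0.001, -1.0]]
contact_force: [-0.2, 0.3, 0.1]
opening: 0.0427
grip_force: 0.0
```

Run:
```python
from h import *
f=save('wrist','w1');go([.5193,.1658,.071],84.6)
print(robot.get_state()['opening'])
for X in([.5193,.1658,.09],[.5469,.0319,.12]):print(proj(f,X))
```

```text
turn -0.11 shift [-0.005  -0.0007  0.0966] tcp [0.5145 0.1669 0.1676] z [-1.8e-03  1.0e-04 -1.0e+00]
0.04251855665902382
[[259.25666245 205.55865049]]
[[ 61.86229252 277.86797981]]
```

View pics/w1.png

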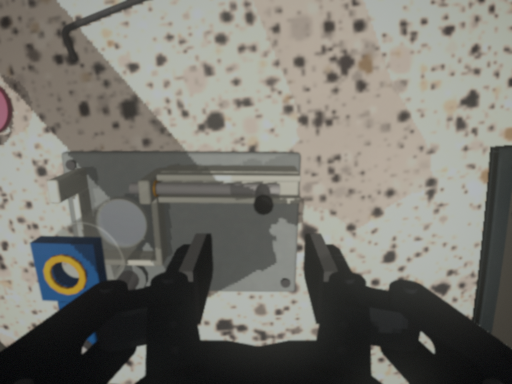

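The wrist view shows the knob cap at (263,204), within about 3 mm of the prediction, and the brass bush at (65,273). The bolt is withdrawn and the fingers straddle the line.

Run:
```python
from h import *
np.set_printoptions(precision=4,suppress=True)
a=load('s0');b=load('t0');f=load('w1')
k=onz(f,(263,204),.094);print(k,onz(f,(65.5,273.5),.12),tri([(a,(184.7,182)),(b,(194.2,208.7)),(f,(263,204))]),tri([(a,(228,189.7)),(b,(239,197.2)),(f,(65.5,273.5))]))
go([k[0],k[1],.071],84.6)
```

```text
[0.5171 0.1686 0.094 ] [0.5439 0.0354 0.12  ] [0.52   0.1672 0.0844] [0.5468 0.0321 0.1161]
turn -0.11 shift [-0.0026  0.0019  0.0966] tcp [0.5145 0.1669 0.1676] z [-0.0018  0.0001 -1.    ]
```

>>> carry_out --moves "-0.003 0.001 0.025 0; 0 0 0.025 0; 0 0 0.025 0; 0 0 0.0205 0; 0 0 0 0; 0 0 0 0"

```text
clock: 2.28
tcp_pos: [0.5162, 0.1694, 0.0725]
ee_rot: [[-0.996, 0.092, -0.003], [0.092, 0.996, 0.0], [0.003, -0.0, -1.0]]
contact_force: [-0.6, 1.0, 1.3]
opening: 0.0428
grip_force: 0.0
```

>>> carry_out --moves "0 0 0 0; 0 0 0 0; 0 0 0 0; 0 0 0 0" --gripper -1 --force 25

```text
clock: 2.62
tcp_pos: [0.5191, 0.1688, 0.0746]
ee_rot: [[-0.996, 0.094, 0.003], [0.094, 0.996, 0.001], [-0.003, 0.001, -1.0]]
contact_force: [-2.5, 0.0, 7.6]
opening: 0.0118
grip_force: 24.5
```

>>> carry_out --moves "0 -0.01 0 0; 0 -0.01 0 0; 0 -0.01 0 0; 0 -0.01 0 0; 0 -0.006 0 0; 0 -0.003 0 0; 0 0 0 0; 0 0 0 0"

```text
clock: 3.28
tcp_pos: [0.5137, 0.1184, 0.0745]
ee_rot: [[-0.995, 0.095, 0.001], [0.095, 0.995, -0.0], [-0.001, -0.0, -1.0]]
contact_force: [-5.9, 0.2, 12.6]
opening: 0.0119
grip_force: 25.4
```

>>> carry_out --moves "0 -0.003 0 0; 0 -0.003 0 0; 0 -0.003 0 0; 0 0 0 0"

```text
clock: 3.62
tcp_pos: [0.5128, 0.1101, 0.0745]
ee_rot: [[-0.995, 0.095, 0.001], [0.095, 0.995, 0.0], [-0.001, 0.001, -1.0]]
contact_force: [-4.2, -0.0, 12.7]
opening: 0.012
grip_force: 25.3
```

>>> carry_out --moves "0 -0.003 0 0; 0 -0.003 0 0; 0 0 0 0"

```text
clock: 3.87
tcp_pos: [0.5122, 0.1042, 0.0745]
ee_rot: [[-0.996, 0.095, 0.001], [0.095, 0.996, 0.0], [-0.001, 0.001, -1.0]]
contact_force: [-5.0, 1.0, 12.3]
opening: 0.0118
grip_force: 25.3
```

>>> carry_out --moves "0 -0.003 0 0; 0 -0.003 0 0; 0 0 0 0"

```text
clock: 4.12
tcp_pos: [0.512, 0.1019, 0.0746]
ee_rot: [[-0.996, 0.092, 0.003], [0.092, 0.996, 0.005], [-0.002, 0.005, -1.0]]
contact_force: [-4.0, 8.4, 9.1]
opening: 0.0115
grip_force: 25.2
```

>>> carry_out --moves "0 -0.003 0 0; 0 -0.002 0 0; 0 0 0 0; 0 0 0 0"

```text
clock: 4.45
tcp_pos: [0.5119, 0.1017, 0.0746]
ee_rot: [[-0.996, 0.089, 0.004], [0.089, 0.996, 0.009], [-0.004, 0.01, -1.0]]
contact_force: [-1.9, 19.3, 6.4]
opening: 0.012
grip_force: 25.3
```

Run:
```python
from h import *
save('top','t2');save('scene','s2');print(robot.get_state()['contact_force'],robot.get_state()['tcp_pos'])
a=load('s2')['color'];b=load('t2')['color']
o=np.zeros((600,800,3),np.uint8)
o[:,:400]=cv2.resize(a[165:240,165:215],(400,600),interpolation=2) if 0 else cv2.resize(a[160:250,165:225+0],(400,600),interpolation=2)
o[:280,400:]=cv2.resize(b[165:235,180:280],(400,280),interpolation=2)
cv2.imwrite('pics/c2.png',o)
```

```text
[-2.22344562 19.64383753  4.72352906] [0.51195515 0.10168552 0.07463734]
```

>>> carry_out --moves "0 0.005 0 0; 0 0 0 0"

```text
clock: 4.72
tcp_pos: [0.512, 0.1019, 0.0746]
ee_rot: [[-0.996, 0.092, 0.002], [0.092, 0.996, 0.003], [-0.002, 0.004, -1.0]]
contact_force: [-3.9, 7.4, 10.0]
opening: 0.0121
grip_force: 25.4
```

>>> carry_out --moves "0 0 0 0; 0 0 0 0; 0 0 0 0; 0 0 -0.02 0; 0 0 -0.03 0; 0 0 -0.03 0; 0 0 -0.03 0; 0 0 0 0" --gripper -0.2

```text
clock: 5.38
tcp_pos: [0.5152, 0.0982, 0.1884]
ee_rot: [[-0.995, 0.096, 0.009], [0.096, 0.995, 0.001], [-0.009, 0.002, -1.0]]
contact_force: [0.8, -0.2, 0.8]
opening: 0.0344
grip_force: 0.0
```

Run:
```python
from h import *
np.set_printoptions(precision=4,suppress=True)
f=save('wrist','w2');print(robot.get_state()['opening'],robot.get_state()['contact_force'])
go([.527,-.2385,.27],84.6)
```

```text
0.03407670584335793 [ 1.0524 -0.2305 -0.1862]
turn -0.11 shift [-0.0451 -0.3335 -0.0841] tcp [0.514  0.0978 0.186 ] z [ 0.0067  0.0005 -1.    ]
```

View pics/w2.png

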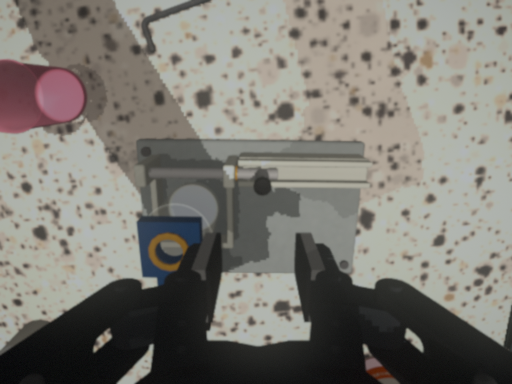

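The bolt now spans from the channel into the keeper at (145,173), with the knob at (262,184), so it is home. The bush is at (168,252). Next I go above the red probe.

>>> carry_out --moves "0 0 -0.03 0; 0 0 -0.03 0; -0.003 -0.037 -0.024 0; -0.006 -0.037 0 0; -0.006 -0.037 0 0; -0.006 -0.037 0 0; -0.006 -0.037 0 0; -0.006 -0.037 0 0; -0.006 -0.037 0 0; -0.006 -0.037 0 0"

```text
clock: 6.27
tcp_pos: [0.5269, -0.2009, 0.2639]
ee_rot: [[-0.995, 0.096, -0.002], [0.096, 0.995, 0.0], [0.002, -0.0, -1.0]]
contact_force: [0.9, 0.4, 0.0]
opening: 0.0341
grip_force: 0.0
```

>>> carry_out --moves "0 -0.037 0 0; 0 0 0 0; 0 0 0 0; 0 0 0 0"

```text
clock: 6.6
tcp_pos: [0.5239, -0.2351, 0.2639]
ee_rot: [[-0.995, 0.095, -0.002], [0.095, 0.995, 0.001], [0.002, 0.001, -1.0]]
contact_force: [0.6, 0.1, 0.1]
opening: 0.0339
grip_force: 0.0
```

Run:
```python
from h import *
np.set_printoptions(precision=4,suppress=True)
f=save('wrist','w3')
go([.527,-.2385,.121],84.6)
hsv=cv2.cvtColor(f['color'],cv2.COLOR_BGR2HSV).astype(int);H,S,V=hsv[...,0],hsv[...,1],hsv[...,2]
for nm,m in(('red',((H<8)|(H>172))&(S>150)&(V>60)),('blue',(H>100)&(H<125)&(S>140)&(V>60))):
    k,l,st,ce=cv2.connectedComponentsWithStats(m.astype(np.uint8))
    print(nm,[(st[i].tolist(),ce[i].round(1).tolist()) for i in range(1,k) if st[i,4]>60])
print(proj(f,[.527,-.2385,.164]),proj(f,[.527,-.2385,.114]))
```

```text
turn 0.03 shift [-0.0033 -0.0044  0.1432] tcp [ 0.5244 -0.234   0.2643] z [-0.0018  0.0015 -1.    ]
red [([246, 187, 13, 16, 91], [251.0, 194.6])]
blue [([181, 215, 9, 13, 68], [185.0, 221.0])]
[[253.2189 195.9787]] [[253.8893 180.1221]]
```

View pics/w3.png

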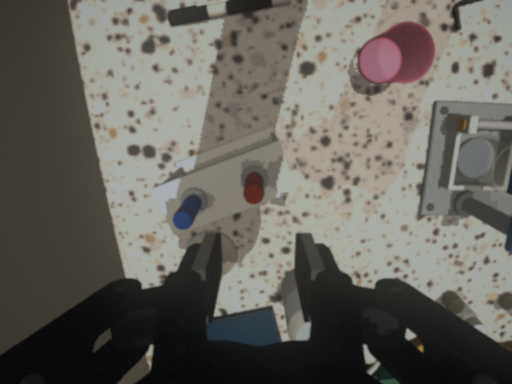

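Red handle top is at (253.5,195), matching the prediction, and blue is well clear at (187,212). Descending.

>>> carry_out --moves "-0.003 -0.0045 0.03 0; 0 0 0.03 0; 0 0 0.03 0; 0 0 0.03 0; 0 0 0.023 0; 0 0 0 0; 0 0 0 0; 0 0 0 0"

```text
clock: 7.32
tcp_pos: [0.5286, -0.2393, 0.1237]
ee_rot: [[-0.996, 0.093, 0.002], [0.093, 0.996, -0.0], [-0.002, -0.0, -1.0]]
contact_force: [0.8, 0.1, 0.7]
opening: 0.0342
grip_force: 0.0
```

>>> carry_out --moves "0 0 0 0; 0 0 0 0; 0 0 0 0; 0 0 0 0; 0 0 0 0" --gripper -1 --force 40

```text
clock: 7.73
tcp_pos: [0.529, -0.2403, 0.1245]
ee_rot: [[-0.996, 0.094, 0.004], [0.094, 0.996, -0.001], [-0.004, -0.001, -1.0]]
contact_force: [-0.1, 1.0, 7.0]
opening: 0.015
grip_force: 39.1
```

>>> carry_out --moves "0 0 -0.01 0; 0 0 -0.02 0; 0 0 -0.025 0; 0 0 -0.03 0; 0 0 -0.03 0; 0 0 -0.03 0; 0 0 0 0; 0 0 0 0"

```text
clock: 8.4
tcp_pos: [0.5285, -0.2408, 0.2704]
ee_rot: [[-0.995, 0.095, 0.005], [0.095, 0.995, -0.002], [-0.005, -0.002, -1.0]]
contact_force: [-0.1, 0.7, -1.2]
opening: 0.0147
grip_force: 39.0
```

Run:
```python
from h import *
np.set_printoptions(precision=4,suppress=True)
b=load('t2');w=load('w2');s=load('s2')
m=[]
for n in('s2','t2','w2'):
    f=load(n);hsv=cv2.cvtColor(f['color'],cv2.COLOR_BGR2HSV).astype(int);H,S,V=hsv[...,0],hsv[...,1],hsv[...,2]
    k,l,st,ce=cv2.connectedComponentsWithStats(((H>12)&(H<32)&(S>110)&(V>70)).astype(np.uint8))
    print(n,[(st[i].tolist(),ce[i].round(1).tolist()) for i in range(1,k) if st[i,4]>15 and 140<ce[i][0]<260 and 170<ce[i][1]<290])
print(onz(w,(168,252),.12),onz(b,(239,197.2),.12),onz(s,(228,189.7),.12))
go([.5465,.033,.266],84.6);print(robot.get_state()['opening'],robot.get_state()['contact_force'])
```

```text
s2 [([222, 186, 12, 8, 45], [227.4, 189.7])]
t2 [([234, 193, 10, 10, 33], [238.7, 197.1])]
w2 [([235, 166, 3, 14, 26], [235.6, 172.9]), ([149, 233, 39, 38, 554], [165.9, 250.0])]
[0.5449 0.0328 0.12  ] [0.5469 0.0315 0.12  ] [0.5438 0.0295 0.12  ]
turn -0.04 shift [0.0078 0.2743 0.0039] tcp [ 0.5285 -0.2408  0.2704] z [ 0.0048 -0.0022 -1.    ]
0.014684422314802336 [-0.0791  0.7029 -1.2228]
```

>>> carry_out --moves "0.001 0.02 0 0; 0.001 0.03 0 0; 0.001 0.035 0 0; 0.001 0.035 0 0; 0.001 0.035 0 0; 0.001 0.035 0 0; 0.001 0.035 0 0; 0.001 0.03 0 0; 0.001 0.02 0 0; 0 0 0 0"

```text
clock: 9.23
tcp_pos: [0.543, 0.041, 0.2662]
ee_rot: [[-0.996, 0.086, -0.002], [0.086, 0.996, 0.003], [0.003, 0.003, -1.0]]
contact_force: [0.5, 0.3, -0.1]
opening: 0.0149
grip_force: 39.1
```

>>> carry_out --moves "0 0 0.005 0; 0 0 0 0; 0 0 0 0; 0 0 0 0; 0 0 0 0"

```text
clock: 9.65
tcp_pos: [0.5443, 0.0332, 0.2623]
ee_rot: [[-0.995, 0.097, -0.0], [0.097, 0.995, -0.0], [0.0, -0.0, -1.0]]
contact_force: [0.2, -0.9, -0.5]
opening: 0.0147
grip_force: 39.1
```

Run:
```python
from h import *
np.set_printoptions(precision=4,suppress=True)
a=save('scene','s4');w=save('wrist','w4')
go([.5455,.032,.262],84.6)
o=np.zeros((600,800,3),np.uint8)
o[:,:400]=cv2.resize(a['color'][110:230,190:270],(400,600),interpolation=2)
o[:,400:]=cv2.resize(w['color'][150:384,178:334],(400,600),interpolation=2)
cv2.imwrite('pics/c4.png',o)
```

```text
turn -0.1 shift [-0.0012 -0.0017  0.0005] tcp [0.5445 0.0338 0.2625] z [ 0.0001 -0.0001 -1.    ]
```

View pics/c4.png

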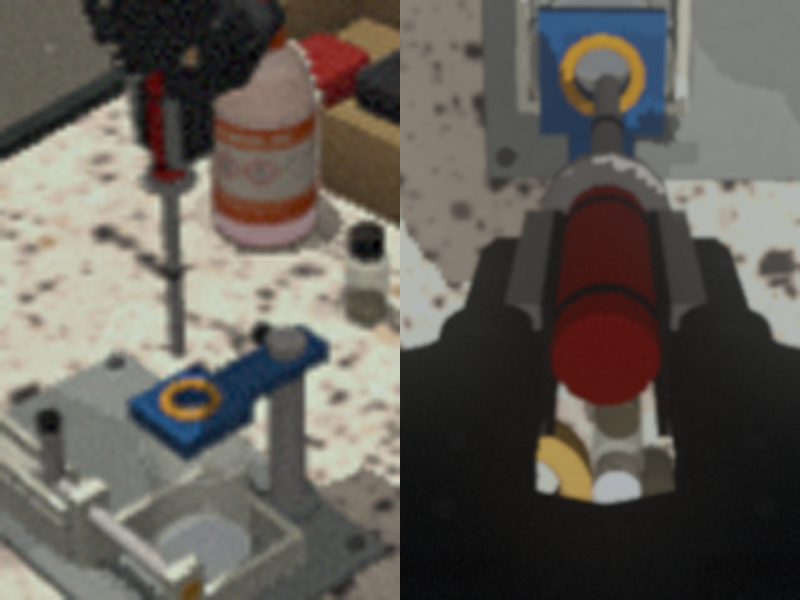

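The two crops show the stem held above the bush. In the scene view the tip is at (225.6,180.6), the mark at (225,164.6) and the bush at (228,190). In the wrist view the tip is at (259.1,179.3), the mark at (258.7,198.8) and the bush at (256.8,179.6).

Run:
```python
from h import *
np.set_printoptions(precision=4,suppress=True)
a=load('s4');w=load('w4')
tip=tri([(a,(225.6,180.6)),(w,(259.1,179.3))]);mk=tri([(a,(225.0,164.6)),(w,(258.7,198.8))]);bu=tri([(a,(228,190)),(w,(256.8,179.6))])
print(tip,mk,bu)
s=robot.get_state();R=s['ee_rot']
print('tool shift tip->bush',R.T@(bu-tip),'mark->bush',R.T@(bu-mk))
# plumb check: predicted pixels of vertical line through tip
for n,f in(('s',a),('w',w)):
    print(n,[proj(f,tip+[0,0,d])[0].round(1) for d in(0,.05,.09)])
print('tip-tcp',R.T@(tip-s['tcp_pos']))
# precise measures: stem edges per row in scene, grey dark stem
g=cv2.cvtColor(a['color'],cv2.COLOR_BGR2GRAY)
for r in range(150,182,3):print(r,g[r,217:234])
```

```text
[0.5403 0.0345 0.1471] [0.5415 0.0342 0.1942] [0.5468 0.0326 0.1154]
tool shift tip->bush [-0.0067 -0.0012  0.0317] mark->bush [-0.0054 -0.001   0.0788]
s [array([225. , 180.8]), array([224.1, 163.9]), array([223.3, 149.7])]
w [array([258.3, 180.9]), array([258.3, 199.7]), array([258.4, 222.1])]
tip-tcp [0.0042 0.0003 0.1154]
150 [189 192 193 198 198 125  81  76 105 191 204 199 180 175 168 115  75]
153 [146 153 173 190 196 132  86  75  91 145 165 167 172 177 172 140 129]
156 [194 188 191 196 177 121  85  70  89 189 203 202 203 199 180 173 125]
159 [137 165 183 194 195 144  91  73  87 175 199 201 195 198 196 187 174]
162 [142 107  82  84 116 119  89  77  82 139 173 178 183 189 184 170 163]
165 [178 190 200 190 154 118  69  39  47 108 187 202 200 199 200 201 199]
168 [200 197 199 195 180 167 107  78  79 128 189 200 199 203 202 205 204]
171 [206 205 202 199 198 192 133  91  78 104 181 202 200 203 206 205 204]
174 [207 203 207 203 205 202 152  98  77  93 161 156 153 177 177 154 143]
177 [210 203 197 202 203 200 158 102  77  91 187 204 203 207 206 203 195]
180 [193 195 193 195 201 193 166 112  82  92 157 189 200 200 199 189 182]
```

>>> carry_out --moves "-0.003 -0.001 0.005 0; -0.003 0 0.005 0; 0 0 0.005 0; 0 0 0 0; 0 0 0 0; 0 0 0 0; 0 0 0 0; 0 0 0 0"

```text
clock: 10.42
tcp_pos: [0.5504, 0.0331, 0.2477]
ee_rot: [[-0.996, 0.094, 0.0], [0.094, 0.996, 0.0], [-0.0, 0.0, -1.0]]
contact_force: [0.0, 0.7, -0.6]
opening: 0.0149
grip_force: 39.1
```

Run:
```python
from h import *
np.set_printoptions(precision=4,suppress=True)
a=save('scene','s5');w=save('wrist','w5')
print(robot.get_state()['tcp_pos'])
o=np.zeros((600,800,3),np.uint8)
o[:,:400]=cv2.resize(a['color'][145:205,208:248],(400,600),interpolation=2)
o[:,400:]=cv2.resize(w['color'][155:245,226:286],(400,600),interpolation=2)
cv2.imwrite('pics/c5.png',o)
```

```text
[0.5503 0.033  0.2476]
```

View pics/c5.png

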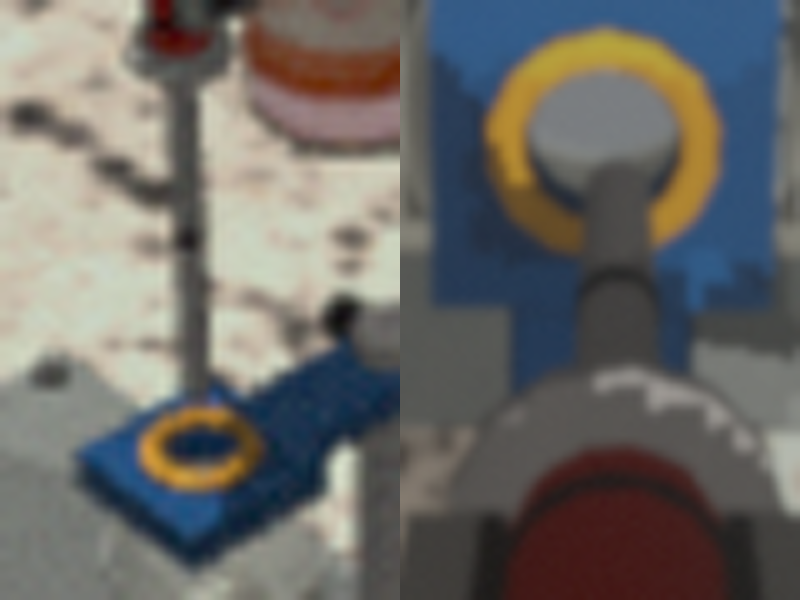

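The stem is just above the bush. In the scene view the tip centre is about (227.6,183.9) and the bush (228.1,189.7); in the wrist view the tip centre is about (258.6,183.8) and the bush (256.6,176).

Run:
```python
from h import *
np.set_printoptions(precision=4,suppress=True)
a=load('s5');w=load('w5');s=robot.get_state();R=s['ee_rot']
# brass ring centre by ellipse fit
for n,f,box in(('s',a,(208,178,248,205)),('w',w,(230,155,286,200))):
    hsv=cv2.cvtColor(f['color'],cv2.COLOR_BGR2HSV).astype(int);H,S,V=hsv[...,0],hsv[...,1],hsv[...,2]
    m=((H>10)&(H<32)&(S>105)&(V>60)).astype(np.uint8);x0,y0,x1,y1=box;q=np.zeros_like(m);q[y0:y1,x0:x1]=m[y0:y1,x0:x1]
    h=cv2.convexHull(cv2.findNonZero(q));print(n,cv2.fitEllipse(h))
ts,tw=(227.6,183.9),(258.6,183.8);bs,bw=(228.1,189.7),(256.6,176.0)
tip=tri([(a,ts),(w,tw)]);bu=tri([(a,bs),(w,bw)]);print(tip,bu,R.T@(bu-tip))
# same-image checks: assume tip height tcp-.1145 , bush .12
zt=s['tcp_pos'][2]-.1145
for n,f,t,b in(('s',a,ts,bs),('w',w,tw,bw)):print(n,zt,R.T@(onz(f,b,.12)-onz(f,t,zt)))
# scene lateral error: horizontal pixel distance between bush and plumb line through bush at tip height
B=onz(a,bs,.12);print('scene plumb',proj(a,B+[0,0,zt-.12]),proj(a,B+[0,0,.17-.12]));B=onz(w,bw,.12);print('wrist plumb',proj(w,B+[0,0,zt-.12]))
```

```text
s ((227.5621337890625, 189.62588500976562), (7.640749931335449, 11.291977882385254), 85.5899887084961)
w ((256.12518310546875, 176.01942443847656), (32.70413589477539, 34.569068908691406), 87.32096862792969)
[0.5484 0.0343 0.1328] [0.5463 0.0325 0.1165] [ 0.0018 -0.002   0.0163]
s 0.13313663815092308 [ 0.0035 -0.0052  0.0131]
w 0.13313663815092308 [ 0.0033 -0.0016  0.0131]
scene plumb [[227.8802 185.512 ]] [[227.2473 173.392 ]]
wrist plumb [[256.5435 179.8303]]
```

>>> carry_out --moves "0.0015 -0.002 0 0; 0 0 0 0; 0 0 0.004 0; 0 0 0.004 0; 0 0 0.004 0; 0 0 0.004 0; 0 0 0.004 0; 0 0 0.004 0; 0 0 0 0; 0 0 0 0"

```text
clock: 11.35
tcp_pos: [0.5484, 0.0311, 0.223]
ee_rot: [[-0.996, 0.094, -0.001], [0.094, 0.996, 0.0], [0.001, -0.0, -1.0]]
contact_force: [-0.2, 0.4, -0.7]
opening: 0.015
grip_force: 39.1
```

Run:
```python
from h import *
np.set_printoptions(precision=4,suppress=True)
a=save('scene','s6');w=save('wrist','w6')
st=robot.get_state();print(st['tcp_pos'],st['contact_force'])
o=np.zeros((600,800,3),np.uint8)
o[:,:400]=cv2.resize(a['color'][145:205,208:248],(400,600),interpolation=2)
o[:,400:]=cv2.resize(w['color'][155:245,226:286],(400,600),interpolation=2)
cv2.imwrite('pics/c6.png',o)
```

```text
[0.5487 0.0312 0.2235] [ 0.2614 -0.489  -0.1666]
```

View pics/c6.png

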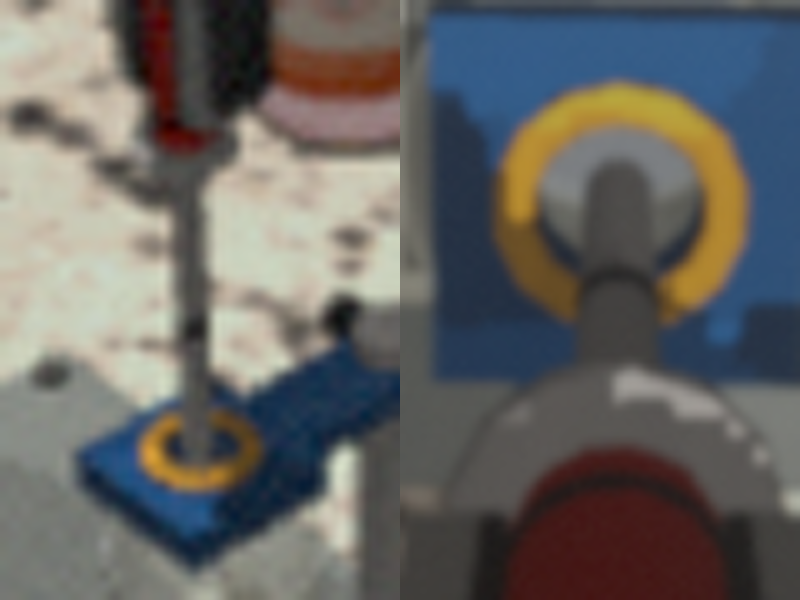

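The stem is now entering the bore. In the wrist crop the tip is at (617,192) against a bush centre of (622,204), and in the scene crop it is lined up within 1 px. The mark is about 37–39 mm above the bush face, so I lower most of that.

>>> carry_out --moves "0.0004 0.0003 0.004 0; 0 0 0.004 0; 0 0 0.004 0; 0 0 0.004 0; 0 0 0.004 0; 0 0 0.004 0; 0 0 0.004 0; 0 0 0.004 0; 0 0 0.002 0; 0 0 0 0"

```text
clock: 12.28
tcp_pos: [0.5478, 0.0314, 0.1887]
ee_rot: [[-0.996, 0.094, -0.001], [0.094, 0.996, -0.0], [0.001, -0.0, -1.0]]
contact_force: [1.1, -0.3, -0.5]
opening: 0.0148
grip_force: 39.1
```

>>> carry_out --moves "0 0 0 0; 0 0 0 0; 0 0 0 0"

```text
clock: 12.53
tcp_pos: [0.5484, 0.0315, 0.1897]
ee_rot: [[-0.996, 0.095, 0.001], [0.095, 0.996, 0.0], [-0.0, 0.0, -1.0]]
contact_force: [0.4, 0.9, -0.6]
opening: 0.0149
grip_force: 39.1
```

Run:
```python
from h import *
np.set_printoptions(precision=4,suppress=True)
a=save('scene','s7');w=save('wrist','w7')
st=robot.get_state();print(st['tcp_pos'],st['contact_force'])
o=np.zeros((600,800,3),np.uint8)
o[:,:400]=cv2.resize(a['color'][155:200,213:243],(400,600),interpolation=2)
o[:,400:]=cv2.resize(w['color'][165:240,231:281],(400,600),interpolation=2)
cv2.imwrite('pics/c7.png',o)
g=a['color'].max(2)
for r in range(176,197):print(r,g[r,220:237])
for z in(.114,.12,.122,.124,.126):print(z,proj(a,[.546,.0325,z]),proj(w,[.546,.0325,z]))
```

```text
[0.5484 0.0315 0.1896] [-0.2919 -0.8808 -0.7638]
176 [206 207 201 206 209 155  97  78 108 190 211 209 203 198 184 146 130]
177 [203 207 205 210 209 153  94  74  90 194 210 209 205 205 198 170 130]
178 [196 199 187 194 193 141  89  79  90 191 204 196 202 204 201 174 127]
179 [186 181 148 144 156 110  82  69  93 191 203 186 194 200 201 188 149]
180 [203 204 197 193 179 138  88  77  95 190 207 205 200 192 197 208 192]
181 [210 215 209 208 205 170 106  74  89 175 195 200 208 201 207 198 192]
182 [204 210 209 213 210 177 106  76  76 111 141 174 198 199 193 137 100]
183 [201 204 206 211 210 173 103  80  71  60  81 139 180 133 123  90  75]
184 [167 189 204 201 195 139  86  79  73  57  58  83 113  85  81  78  78]
185 [143 149 185 154 124  82  75  77  78  61  51  55  73  77  78  77  75]
186 [136 119 121 108 114 117  88  78  79  74  79  64  65  76  78  78  75]
187 [121 112 104 119 157 142  95  76  72  66  84  88  91  67  74  82  74]
188 [110 113 125 165 126  77  46  50  43  42  55  62  84  74  67  73  75]
189 [115 108 168 170  95  53  51  46  50  60  60  53  85  88  53  61  72]
190 [109 109 174 183 114  61  74  79  76  63  56  56  89  89  54  60  67]
191 [117 116 155 196 169 134 103 103  93  70  59  90  92  58  55  65  60]
192 [128 127 103 152 175 193 171 157 134 102  94  94  78  51  57  57  54]
193 [117 129 126 106  93 153 160 154 114  96  86  61  53  57  60  58  56]
194 [ 78 105 120 130 130 129 114 101  68  54  61  56  64  52  56  56  49]
195 [ 63  66  93 117 129 135 132 122  87  60  60  61  52  54  55  51  59]
196 [ 74  60  60  89 112 126 130  95  74  76  58  56  52  49  58  64  77]
0.114 [[227.8513 190.6155]] [[258.5304 197.5056]]
0.12 [[227.7509 188.7264]] [[258.5502 200.1523]]
0.122 [[227.7174 188.0937]] [[258.557  201.0655]]
0.124 [[227.6837 187.4594]] [[258.564  201.9948]]
0.126 [[227.65   186.8235]] [[258.571  202.9406]]
```

View pics/c7.png

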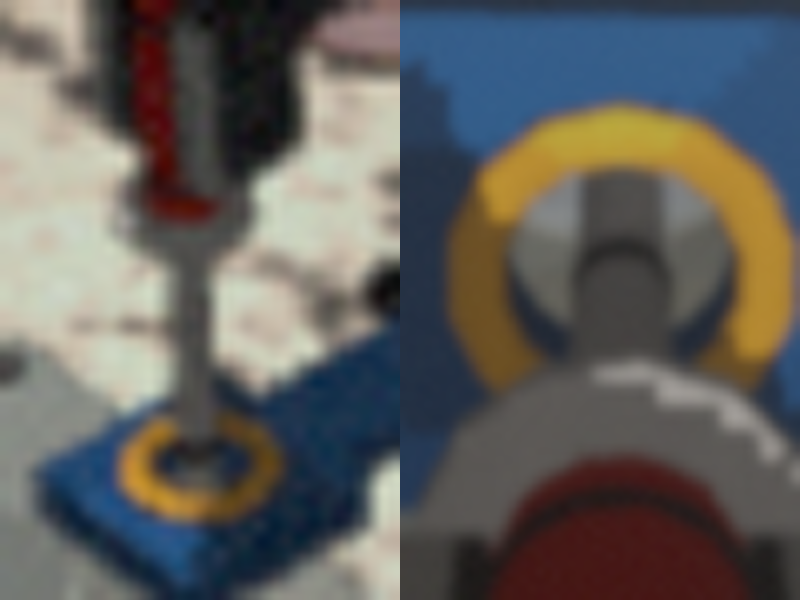

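The stem is centred in both views: wrist stem x 622 against bush 621.5, scene 200 against 201. The mark, at scene row 188.75 on the stem's near side with the bush centre at row 190, is still about 5 mm high. Kinematics from the rack pose also give 5.1 mm.

>>> carry_out --moves "0 0 0.002 0; 0 0 0.002 0; 0 0 0.0012 0; 0 0 0 0; 0 0 0 0; 0 0 0 0; 0 0 0 0; 0 0 0 0"

```text
clock: 13.3
tcp_pos: [0.5483, 0.0315, 0.1843]
ee_rot: [[-0.996, 0.095, 0.0], [0.095, 0.996, 0.0], [-0.0, 0.0, -1.0]]
contact_force: [-0.3, -0.5, -0.2]
opening: 0.0145
grip_force: 39.1
```

Run:
```python
from h import *
np.set_printoptions(precision=4,suppress=True)
P=[];W=[]
for i in range(8):
    st=robot.get_state();P.append(st['tcp_pos']);a=save('scene','s8') ;W.append(a['color'].astype(float))
w=save('wrist','w8')
print(np.mean(P,0),np.std(P,0),st['contact_force'])
A=np.mean(W,0);cv2.imwrite('pics/s8m.png',A.astype(np.uint8));g=A.max(2)
print((g[180:197,225:231]).astype(int))
hsv=cv2.cvtColor(A.astype(np.uint8),cv2.COLOR_BGR2HSV).astype(int);m=((hsv[...,0]>10)&(hsv[...,0]<32)&(hsv[...,1]>100)&(hsv[...,2]>60)).astype(np.uint8)
q=np.zeros_like(m);q[178:205,208:248]=m[178:205,208:248];print(cv2.fitEllipse(cv2.convexHull(cv2.findNonZero(q))),cv2.boundingRect(cv2.findNonZero(q)))
o=np.zeros((600,800,3),np.uint8)
o[:,:400]=cv2.resize(A[170:200,218:238].astype(np.uint8),(400,600),interpolation=2)
o[:,400:]=cv2.resize(w['color'][165:240,231:281],(400,600),interpolation=2)
cv2.imwrite('pics/c8.png',o)
```

```text
[0.5482 0.0315 0.1842] [0. 0. 0.] [ 0.7561 -0.5864 -1.4508]
[[128  86  74  90 191 205]
 [167 103  77  88 177 195]
 [177 105  77  75 109 141]
 [172 103  80  73  63  81]
 [138  87  79  73  56  57]
 [ 73  70  79  76  55  54]
 [115  86  80  77  80  77]
 [143  96  81  77  78  84]
 [ 76  70  81  75  54  53]
 [ 53  52  71  68  50  53]
 [ 56  41  41  38  48  53]
 [130  98  90  67  59  65]
 [194 171 157 109  94  94]
 [153 163 156 111  95  90]
 [128 115 101  68  56  54]
 [132 131 121  85  66  57]
 [124 128  93  76  70  61]]
((227.56414794921875, 189.64796447753906), (7.566503047943115, 11.317965507507324), 85.67606353759766) (222, 186, 12, 8)
```

View pics/c8.png

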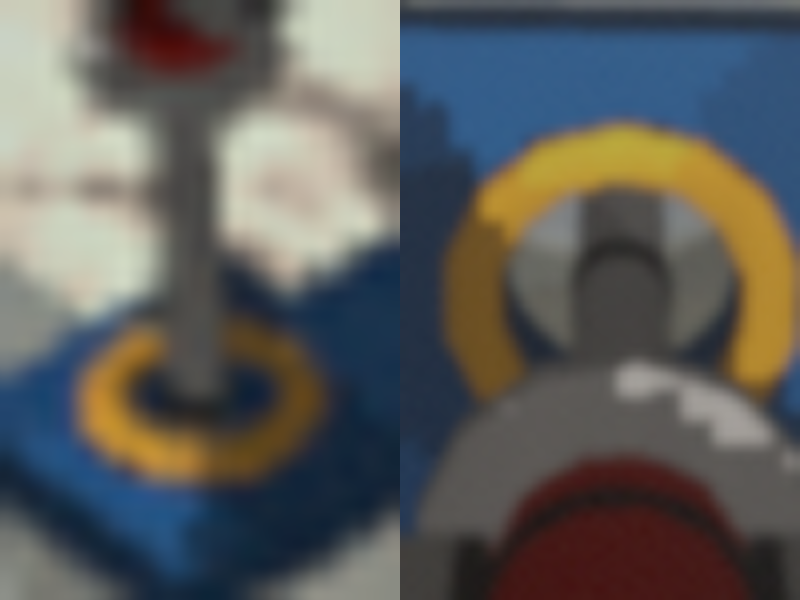

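Both views show the stem centred, with the mark level with the bush face to about 1 mm once the bush's visible side wall is allowed for. Kinematics put the mark at z = 0.1198 m. Handing in.

>>> carry_out --moves "0 0 0 0; 0 0 0 0; 0 0 0 0; 0 0 0 0; 0 0 0 0; 0 0 0 0"

```text
clock: 14.25
tcp_pos: [0.5482, 0.0315, 0.1842]
ee_rot: [[-0.996, 0.094, 0.0], [0.094, 0.996, 0.0], [-0.0, 0.0, -1.0]]
contact_force: [0.2, 0.5, -0.4]
opening: 0.015
grip_force: 39.1
```

```bash
python3 -c "
from bench import robot
print(robot.close_job())"
```

```text
the job is handed in; nothing more can be done
None
```

The job is handed in at 14.25 s: the bolt is home against its end stop, and the red probe is held steady and upright, centred in the bore to within about 1 mm, with its depth mark level with the bush face to about 1 mm by my measurements; no verdict came back.

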